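# Dock the test fixture against its sprung contacts

## Robot

A 6-joint arm with a two-finger parallel gripper is mounted at the origin on the work surface. World frame = base frame: x ahead of the robot, y to its left, z up, the work surface at z = 0. Lengths are in m, angles in rad, forces in N, time in s.
With the tool pointing down it reaches from about 0.425 to 0.95 m from the base axis. Payload 3.5 kg.
Tool frame: the origin (TCP) lies on the centre line of the jaws, within the pads' length; the fingertips stand 11 mm ahead of it and the grasp point (between the pads) lies 8 mm behind it; y points along the fingers, x is the direction in which the jaws open and shut, and the axes are right-handed (so a half turn about y gives the same grasp; the last joint's range is limited). The gripper opens to 85 mm and grips with 20 to 120 N. Pads are 22 mm wide; open, the fingers measure 114 mm over their backs; the gripper's body (76 mm by 85 mm) begins 54 mm behind the grasp point. The pads swing forward as they close: fully open they stand 13 mm farther back than shut.
Start: joints at [1.071, 0.286, 1.577, -0, 1.279, -0.15], TCP at [0.231, 0.634, 0.218] pointing down, gripper open.
Joint ranges: [-2.77, 2.77], [-0.9, 2.22], [0.21, 2.48], [-1.53, 4.67], [0.24, 2.81], [-2.84, 2.84]. Speed limits (rad/s): [2.79, 2.79, 3.14, 3.14, 3.14, 3.14].

## Interface

Orientations are given as a unit quaternion [x, y, z, w].
In Python, from plant import get_state, read_camera, sign_off gives the robot as it stands.
- The arm moves only by the shell command python3 -m inch 'ROWS' [FORCE]. ROWS is JSON, a list of rows, each an object of numbers: "ax", "ay", "az": the turn, a rotation vector about the tool's x, y, z in rad; "x", "y", "z": the shift along the tool's x, y, z in mm; "hand": the closure, from -1 (fully open) to 1 (shut). In form: [{"ax": .., "ay": .., "az": .., "x": .., "y": .., "z": .., "hand": ..}, ...]. A call has 1 to 5 rows; each row shifts and turns the commanded pose from where the row before left it, along the tool's axes as they then stand; what a row does not reach is not made up. A row lasts 1/12 s, in which the tool goes at most 41.7 mm and 7.16 degrees, less where a joint would pass 70% of its speed; a pose out of reach is approached as far as the arm can. A call with a gripper value outside its range is refused whole. The fingers move at their own pace and stop on an object; FORCE is the grip in N (left out, the last holds). Time passes only in rows, so rows that do not move let the fingers close. It gives the time, the measured TCP pose, the force and the opening at its end, in the units of the state.
- get_state(): the state, without advancing time (a new reading comes with each control period).
- read_camera(name): name is "scene" or "top" or "wrist"; returns a dict with "img" (480x640x3 uint8, red, green, blue), "fov_y" (degrees; the focal length in pixels is half the picture's height over the tangent of half this angle, whatever the lens; pixels are square), "cx", "cy" (the principal point, pixels), "T" (4x4, takes a point from camera to world coordinates); the wrist camera has in their place "T_tool_cam" (4x4, takes a point from camera to tool coordinates, whose origin is the TCP and whose axes are the tool frame's). Camera axes: x right, y down, z forward; pixel columns grow to the right and rows downward; lengths in m; the calibration is good to about 2 mm. A picture is of the moment at which its call begins: read the wrist's pose just before it. There is no depth.
- sign_off(): hands the job in, once; it reports no verdict.
The state is a dict: "time": time; "qpos": joint angles; "dq": joint speeds; "joint_efforts": joint torques, N m; "eef_pos": TCP position; "tcp_rot": TCP orientation; "contact_force": force on the tool from outside, world axes, zero at the start; "wrist_torque": the same for the moment, N m; "opening": opening from 0.0 (shut) to 1.0 (fully open).
Only numpy, scipy, OpenCV 4.12 (cv2) and the standard library are available. Lean on these libraries where they do the work, as an engineer would, in place of code of your own. Each camera call takes 0.05 s, during which the arm holds its last target. There are 200 camera calls.

## Task

With the fingers, push the grey test-fixture box along the white plate, straight down the lane between the two copper rails, and gently press its leading face against the orange sprung contact bar until the bar is well past half its travel. Neither the box nor the robot may touch a copper rail, the box must only be pushed, never lifted or tipped, and the other things on the bench are left alone. Finish while still holding the box pressed against the bar.

Things in the scene. Friction and masses are not known exactly. Their poses are not given: they have to be found in the camera images.
- dock: White plate fixed to the bench, 10 mm thick. Origin on the bench surface; x runs along the lane in the pushing direction, the lane's centre line is y = 0, z up. Plate: x -220 to +190 mm, y -110 to +110 mm; a blue line marks the centre before the lane. At the far end a fixed black housing with a blue top, 130 mm wide, 60 mm high above the bench, near face at x = +146 mm.
- rail_left: Copper guide rail, fixed on the plate left of the lane (dock +y): 175 mm long, 10 mm wide, 14 mm high, its top 24 mm above the bench. Origin under its middle, on the plate's top, at dock x = 52.5 mm, y = +62 mm; so it spans dock x -35 to +140 mm and its inner face is at y = +57 mm.
- rail_right: The same rail on the right of the lane: inner face at dock y = -57 mm. The lane is 114 mm wide: 9 mm to spare on either side of the centred box.
- lane_mouth (a point): Centre of the lane's mouth between the near ends of the rails, on the plate's top (dock x = -35 mm, y = 0, z = 10 mm).
- fixture: Loose grey box, 0.3 to 0.6 kg, 90 mm long (x), 96 mm wide (y), 42 mm high; four yellow levers on top reach 55 mm, a dark strip crosses the top near the rear, blue stripes on the sides. Origin: centre of its underside. The +x face leads, the -x face is the rear, to push. It starts on the plate before the lane, up to 25 mm off the centre line and turned up to 0.2 rad.
- contact_bar (a joint): Travel of the orange sprung bar along dock +x into its housing, m: 0 fully out, 0.014 bottomed. Bar 60 mm wide, 26 mm high, mid height 29 mm above the bench. Its spring pushes back with about 1.4 N at the start, 4.5 N at half and 7.7 N at full travel, and drives the box back if it is let go.
- bar_face (a point): Middle of the contact bar's near face (dock x = 130 mm when the bar is out, y = 0, 29 mm above the bench); moves with the bar. It meets the middle of the box's leading face when the box's origin is at dock x = 85 mm.
- toroid: Copper-coloured toroid inductor, 38 mm across, 16 mm high, standing on the plate outside the left rail. Leave alone.
- capacitor: Blue round capacitor, 30 mm across, 42 mm high, standing on the plate outside the right rail. Leave alone.
- flux_jar: Amber jar, 52 mm across, 65 mm high, origin at its foot. Leave alone.
- screwdriver: Red-handled screwdriver lying on the bench, about 200 mm long. Leave alone.
- parts_tray: Green divided tray, 110 x 150 x 30 mm. Leave alone.
- pen_cup: White cup, 72 mm across, 90 mm high. Leave alone.
- choke: Small choke with dark steel core and copper winding, 44 x 50 x 34 mm. Leave alone.
Not all that is in view belongs to the job. Leave any pink look-alike of the fixture alone.

How it is judged:
On the way:
1. the box's front is well inside the lane, before it reaches the bar (x of fixture in the frame of dock above 0.02 m and value of joint contact_bar below 0.003 m), for 0.05 s.
At the end, for the whole second after the job is handed in: The box stands flat on the plate in the lane (within 9 mm of the centre line, 0.1 rad of the lane's direction), at rest, touching no rail, pressed by the fingers against the contact bar, which is pushed in at least 7 mm of its 14 mm (more than 1.5 N on the bar) (value of joint contact_bar above 0.007 m and contact force between fixture and contact_bar above 1.5 N and contact force between fixture and the fingers above 1 N and y of fixture in the frame of dock between -0.009 and 0.009 m and angle between the x axis of fixture and the x axis of dock, either way round below 0.1 rad and z of fixture in the frame of dock below 0.014 m and angle between fixture's own z axis and vertical below 0.06 rad and linear speed of fixture below 0.01 m/s); the arm keeps its last pose, push and grip.
It fails at once if the box or the robot touches a copper rail (contact force between any of rail_left, rail_right and anything else above 0.2 N).
It fails at once if the box is lifted off the plate or tipped (z of fixture in the frame of dock above 0.018 m or angle between fixture's own z axis and vertical above 0.15 rad).
It fails at once if the box is squeezed or shoved hard (over 25 N) (contact force between fixture and the fingers above 25 N).
It fails at once if another thing on the bench is disturbed (moved over 15 mm) (distance of any of toroid, capacitor, flux_jar, screwdriver, parts_tray, pen_cup, choke from where it was at the start of the episode above 0.015 m).
It also fails if it takes over 64 s, if anything falls off the work surface, if the arm or the gripper's body presses on something with over 40 N, if the wrist force passes 120 N, or if a joint passes its speed limit or range.

## Working session

There is one attempt and no reset: what is moved stays moved. The work goes in short steps, Python scripts to look and compute and a shell command to move; the robot and the scene stay as the last step left them, time stands still between calls to the robot, and variables do not carry over. Pictures are saved under pics/ and viewed, about 8 in all and at most 12, crops included, and the job is handed in when it is done.

```bash
mkdir -p pics; ls
python3 - <<'E'
from plant import get_state, read_camera
import cv2,numpy as np
print(get_state())
for n in ("top","scene"):
    r=read_camera(n); cv2.imwrite(f"pics/{n}0.png",r["img"][:,:,::-1]); print(n,r["fov_y"],r["cx"],r["cy"],np.round(r["T"],4).tolist())
E
```

```text
pics
{'time': 0.0, 'qpos': array([ 1.07094318e+00,  2.87180472e-01,  1.57817596e+00, -2.74305707e-06,
        1.27857975e+00, -1.50005178e-01]), 'dq': array([-0.00023883, -0.00076046,  0.00012592, -0.00075915, -0.00028505,
        0.00113387]), 'joint_efforts': array([ 1.21782821e-03, -4.05982697e+01, -2.92623317e+01, -1.52655548e-04,
        5.68931369e-03,  1.21932928e-06]), 'eef_pos': array([0.23100534, 0.63351544, 0.21703789]), 'tcp_rot': array([ 0.57975499,  0.40461134, -0.40609505, -0.57901695]), 'contact_force': array([0.36172536, 0.11187179, 0.31818037]), 'wrist_torque': array([ 0.01301708,  0.01804254, -0.00364299]), 'opening': 1.0024115492447032}
top 47.972069666912304 324.3244298569641 242.71296487818014 [[0.0005, -0.9878, 0.1556, 0.3179], [-1.0, 0.0009, 0.0089, -0.0876], [-0.0089, -0.1556, -0.9878, 1.2581], [0.0, 0.0, 0.0, 1.0]]
scene 47.54148286629642 328.4909952735643 235.2483365655926 [[0.2431, 0.7633, -0.5985, 1.2595], [0.97, -0.1969, 0.1429, -0.2738], [-0.0088, -0.6153, -0.7883, 1.0456], [0.0, 0.0, 0.0, 1.0]]
```

View pics/top0.png

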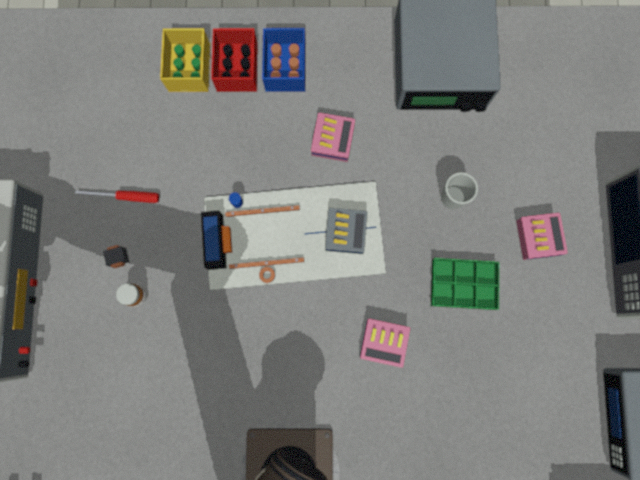

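View pics/scene0.png

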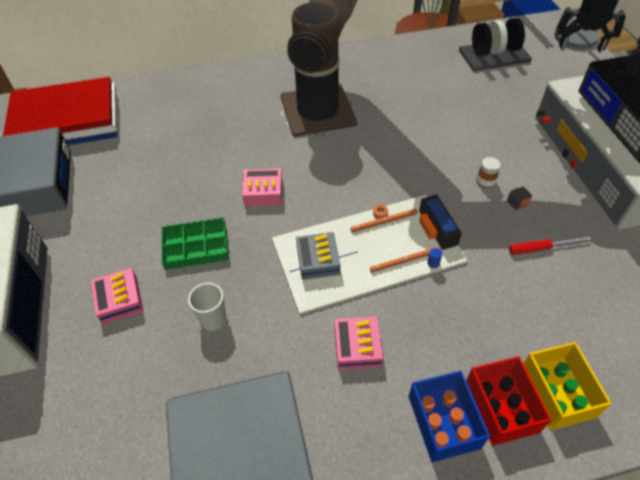

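Top view: plate at about (205–385, 182–290) px, housing at (212,240) on the left, so the lane runs towards image left (world +y). The grey fixture is at (346,230) with its dark strip (rear) on the right. The scene view agrees. Next I measure the dock and fixture poses.

```bash
cat > h.py <<'E'
import cv2,numpy as np
from plant import get_state, read_camera
from scipy.spatial.transform import Rotation as Ro
def cam(n):
    s=get_state(); r=read_camera(n); r["f"]=240/np.tan(np.radians(r["fov_y"]/2))
    if n=="wrist":
        T=np.eye(4); T[:3,:3]=Ro.from_quat(s["tcp_rot"]).as_matrix(); T[:3,3]=s["eef_pos"]; r["T"]=T@r["T_tool_cam"]
    r["hsv"]=cv2.cvtColor(r["img"],cv2.COLOR_RGB2HSV); return r
def cast(r,uv,z):
    uv=np.atleast_2d(np.asarray(uv,float)); d=np.c_[(uv[:,0]-r["cx"])/r["f"],(uv[:,1]-r["cy"])/r["f"],np.ones(len(uv))]@r["T"][:3,:3].T
    o=r["T"][:3,3]; return (o+d*((z-o[2])/d[:,2])[:,None])[:,:2]
def proj(r,P):
    P=np.atleast_2d(P); c=(P-r["T"][:3,3])@r["T"][:3,:3]; return c[:,:2]/c[:,2:]*r["f"]+[r["cx"],r["cy"]]
def mask(r,lo,hi,box=None):
    m=cv2.inRange(r["hsv"],np.array(lo),np.array(hi))
    if box: k=np.zeros_like(m); k[box[1]:box[3],box[0]:box[2]]=1; m*=k
    return m
def blobs(m,amin=30):
    n,l,st,c=cv2.connectedComponentsWithStats(m); return [(c[i].round(1).tolist(),st[i].tolist(),np.argwhere(l==i)[:,::-1]) for i in range(1,n) if st[i][4]>=amin]
E
python3 - <<'E'
from h import *
print(np.round(Ro.from_quat(get_state()["tcp_rot"]).as_matrix(),3))
for n,box in (("top",(195,170,395,300)),("scene",(265,190,470,315))):
    r=cam(n)
    for nm,lo,hi,z in (("copper",(3,100,90),(16,255,255),.024),("yellow",(20,110,120),(32,255,255),.065),("white",(0,0,185),(180,40,255),.01)):
        print(n,nm)
        for c,st,p in blobs(mask(r,lo,hi,box),12):
            w=cast(r,p,z); rc=cv2.minAreaRect((w*1000).astype(np.float32)); print(c,st,np.round(w.mean(0),4),np.round(rc[0],1),np.round(rc[1],1),round(rc[2],1))
    x0,y0,x1,y1=box
    cv2.imwrite(f"pics/{n}1.png",cv2.resize(r["img"][y0:y1,x0:x1,::-1],None,fx=3.8,fy=3.8,interpolation=cv2.INTER_CUBIC))
E
```

```text
[[ 0.343 -0.001 -0.939]
 [ 0.939 -0.002  0.343]
 [-0.002 -1.     0.   ]]
top copper
[277.0, 209.2] [264, 207, 27, 6, 89] [0.5918 0.0343] [591.8  34.5] [ 8.  61.2] 5.2
[295.8, 207.5] [293, 206, 6, 4, 20] [ 0.5959 -0.0096] [595.9  -9. ] [11.7  7.2] 89.9
[247.0, 212.0] [234, 210, 27, 6, 92] [0.5854 0.1044] [585.5 104.6] [ 8.5 61.6] 6.4
[228.2, 213.7] [226, 212, 6, 4, 19] [0.5812 0.1485] [581.8 147.7] [11.9  7.2] 89.9
[226.1, 239.0] [222, 225, 10, 28, 224] [0.5214 0.1515] [522.8 151.5] [64.3 19.8] 5.3
[280.9, 261.3] [268, 259, 27, 6, 92] [0.4691 0.0236] [469.1  23.4] [ 7.8 60.7] 6.0
[300.2, 259.5] [298, 258, 5, 4, 16] [ 0.4732 -0.021 ] [473.2 -20.5] [9.2 7. ] 90.0
[251.0, 264.1] [237, 262, 28, 5, 91] [0.4626 0.0924] [462.7  93.6] [ 8.2 62.5] 3.8
[231.9, 266.1] [230, 265, 5, 3, 14] [0.4581 0.1365] [458.2 136.2] [9.4 4.6] 90.0
[266.6, 274.1] [260, 267, 14, 15, 114] [0.4394 0.056 ] [439.7  56.3] [32.4 29.9] 0.9
top yellow
[341.9, 215.2] [336, 213, 13, 5, 47] [ 0.5687 -0.1166] [ 568.5 -116.8] [27.9  8.6] 78.4
[341.1, 224.0] [335, 222, 13, 5, 48] [ 0.5486 -0.1147] [ 548.8 -114.6] [27.7  8.4] 
[... 656 characters left out ...]
0, 249, 60, 23, 327] [0.5956 0.0513] [595.3  53.9] [ 15.2 150.4] 5.9
scene yellow
[320.4, 237.3] [314, 234, 13, 7, 56] [ 0.5159 -0.1154] [ 516.2 -115.2] [11.6 30.6] 8.6
[321.9, 243.9] [316, 240, 13, 8, 62] [ 0.5352 -0.1166] [ 535.2 -116.9] [13.1 30.2] 8.4
[323.2, 250.9] [317, 247, 13, 8, 67] [ 0.555  -0.1182] [ 555.1 -118.7] [13.7 30.9] 8.2
[324.7, 258.0] [318, 254, 14, 8, 67] [ 0.5749 -0.1196] [ 575. -120.] [13.5 30.6] 8.0
scene white
[400.8, 205.9] [387, 199, 28, 16, 261] [0.4278 0.1126] [428. 114.] [32.5 78.5] 3.3
[351.1, 258.7] [272, 210, 158, 102, 6779] [ 0.5514 -0.0508] [537.8 -45.1] [221.3 332.3] 5.4
[449.9, 262.1] [441, 256, 26, 12, 121] [0.6199 0.1669] [623.  174.8] [57.8 31.7] 69.1
```

View pics/top1.png

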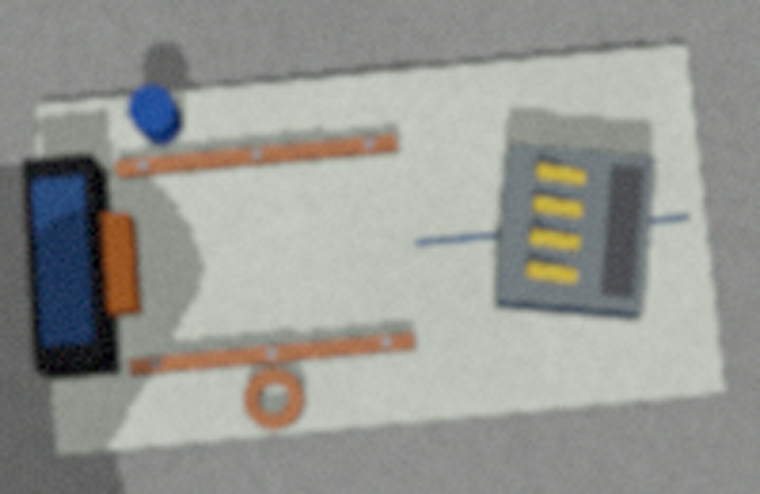

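```bash
cat >> h.py <<'E'
def fr(th): return np.array([[np.cos(th),np.sin(th)],[-np.sin(th),np.cos(th)]])  # world->frame rows
def dock_top():
    r=cam("top"); R=[]
    for b in ((222,200,304,219),(226,252,308,268)):
        p=np.argwhere(mask(r,(3,70,80),(18,255,255),b))[:,::-1]; p=p[(p[:,0]>232)|(b[1]<240)|(p[:,1]>258)]
        R.append(cast(r,p,.023))
    return r,R
E
python3 - <<'E'
from h import *
r,R=dock_top()
angs=[]
for w in R:
    vx,vy,x0,y0=cv2.fitLine((w*1000).astype(np.float32),cv2.DIST_HUBER,0,.01,.01).ravel(); 
    if vy<0: vx,vy=-vx,-vy
    angs.append(np.arctan2(vy,vx)); print("rail",len(w),angs[-1])
th=np.mean(angs); F=fr(th)
for w in R: q=w@F.T; print("rail fx",np.percentile(q[:,0],[1,99]).round(4),"fy",np.percentile(q[:,1],[2,50,98]).round(4))
wm=mask(r,(0,0,135),(180,60,255),(195,175,395,300)); wm=cv2.morphologyEx(wm,cv2.MORPH_OPEN,np.ones((5,5)))
m2=(r["hsv"][:,:,2]>178).astype(np.uint8)
b=max(blobs(m2[175:300,195:395],500),key=lambda b:b[1][4]); p=b[2]+[195,175]; q=cast(r,p,.01)@F.T
print("plate fx",np.percentile(q[:,0],[.1,.5,99.9]),"fy",np.percentile(q[:,1],[.2,.5,99.5,99.8]))
# box
V=r["hsv"][:,:,2]; sub=r["img"][190:260,318:375]; print("V cols row 225",V[225,318:378].tolist()); print("V rows col 352",V[192:262,354].tolist())
print("b-r row215",(r["img"][225,318:378,2].astype(int)-r["img"][225,318:378,0]).tolist())
E
```

```text
rail 306 1.6671233
rail 297 1.6670002
rail fx [-0.0719  0.0972] fy [-0.5982 -0.5929 -0.5879]
rail fx [-0.0708  0.0965] fy [-0.4744 -0.4694 -0.4614]
plate fx [-0.25910715 -0.2581762   0.06975728] fy [-0.63943473 -0.63862408 -0.42274645 -0.42222481]
V cols row 225 [194, 193, 194, 195, 195, 193, 194, 186, 151, 129, 123, 130, 130, 124, 134, 127, 123, 136, 154, 166, 179, 184, 188, 188, 192, 193, 195, 196, 195, 184, 145, 123, 125, 125, 122, 123, 118, 89, 82, 78, 83, 81, 81, 85, 88, 102, 122, 133, 161, 189, 199, 193, 191, 190, 190, 188, 189, 188, 191, 194]
V rows col 352 [192, 190, 194, 193, 194, 193, 193, 193, 184, 163, 146, 144, 147, 143, 142, 143, 142, 129, 129, 132, 125, 126, 124, 124, 124, 118, 117, 118, 120, 116, 116, 117, 118, 118, 115, 110, 107, 106, 106, 105, 107, 102, 94, 102, 92, 95, 95, 96, 86, 85, 88, 89, 83, 81, 87, 98, 117, 124, 119, 101, 101, 138, 182, 196, 197, 195, 199, 197, 197, 195]
b-r row215 [-4, -4, -4, -4, -4, -5, -4, -3, -2, 5, 10, 11, 12, 8, 14, 11, -2, -31, -71, -83, -92, -98, -103, -112, -116, -119, -125, -128, -129, -104, -42, 6, 12, 12, 10, 11, 13, 7, 6, 4, 7, 2, 7, 7, 9, 9, 11, 8, 0, -4, -5, 0, -2, -1, 1, -2, 0, -1, -2, -4]
```

```bash
cat >> h.py <<'E'
TH=1.667; O=fr(TH).T@np.array([-.039,-.531])
def todock(w): return (np.atleast_2d(w)-O)@fr(TH).T
def fixture(rows=(192,265),cols=(230,385),yaw=None,dbg=False):
    r=cam("top"); box=(cols[0],rows[0],cols[1],rows[1])
    Y=[b for b in blobs(mask(r,(20,90,110),(33,255,255),box),20)]
    c=np.array([b[0] for b in Y]); c=c[np.argsort(c[:,1])]
    L=todock(cast(r,c,.064)); d=L[-1]-L[0]; yw=np.arctan2(-d[0],d[1])
    i=r["img"].astype(int); m=(((i[:,:,2]-i[:,:,0]>2)&(r["hsv"][:,:,2]<138))).astype(np.uint8)*255
    m|=mask(r,(20,90,110),(33,255,255)); k=np.zeros_like(m); k[box[1]:box[3],box[0]:box[2]]=255; m&=k
    m=cv2.morphologyEx(m,cv2.MORPH_CLOSE,np.ones((3,3))); m=cv2.morphologyEx(m,cv2.MORPH_OPEN,np.ones((5,5)))
    b=min(blobs(m,300),key=lambda b:np.hypot(*(np.array(b[0])-c.mean(0))))
    p=todock(cast(r,b[2],.052)); q=(p@fr(yw).T)
    lx,hx=np.percentile(q[:,0],[.7,99.3]); ly,hy=np.percentile(q[:,1],[.7,99.3])
    ctr=fr(yw).T@np.array([(lx+hx)/2,ly+.048])
    print("levers mean dock mm",(L.mean(0)*1000).round(1),"yaw",round(yw,3),"ext",((hx-lx)*1000).round(1),((hy-ly)*1000).round(1),"box ctr dock mm",(ctr*1000).round(1),"rear along box x from levers",round((lx-(L.mean(0)@fr(yw).T)[0])*1000,1), "levers y off",round(((L.mean(0)-ctr)@fr(yw).T)[1]*1000,1))
    return ctr,yw
E
python3 - <<'E'
from h import *
print("O",O); fixture()
E
```

```text
O [0.53229081 0.01218572]
levers mean dock mm [-126.3    5.4] yaw -0.184 ext 86.4 98.6 box ctr dock mm [-137.2    7.8] rear along box x from levers -54.4 levers y off -0.4
```

```bash
python3 -m inch '[{"ay":0.12,"hand":-0.3},{"ay":0.12,"hand":-0.3},{"ay":0.12,"hand":-0.3},{"ay":0.12,"hand":-0.3},{"ay":0.12,"hand":-0.3}]' 20
python3 -m inch '[{"ay":0.12,"hand":-0.3},{"ay":0.12,"hand":-0.3},{"ay":0.12,"hand":-0.3},{"ay":0.12,"hand":-0.3},{"ay":0.111,"hand":-0.3}]'
python3 -m inch '[{"ay":0.12,"hand":-0.3},{"hand":-0.3}]'
cat >> h.py <<'E'
def goal(dx,dy,dyaw,z):
    "tool shift (mm) and turn to bring TCP to dock pose dx,dy mm, heading dyaw (tool z = dock x turned by dyaw)"
    s=get_state(); R=Ro.from_quat(s["tcp_rot"]).as_matrix(); p=s["eef_pos"]
    t=np.r_[O+fr(TH).T@(np.array([dx,dy])/1000),z]
    y=np.arctan2(R[1,2],R[0,2]); d=todock(p[:2])[0]*1000
    print("t",round(s["time"],2),"TCP dock",d.round(1),"z",round(p[2]*1000,1),"heading",round(y-TH,4),"open",round(s["opening"],3),"F",s["contact_force"].round(2))
    print("shift tool",(R.T@(t-p)*1000).round(1),"ay",round(-(TH+dyaw-y),4),"tilt",R[2,:].round(4))
E
python3 -c "
from h import *
goal(-216.6,22.6,-.187,.15)"
```

```text
t 0.3 TCP dock [647.8 240. ] z 218.0 heading 1.1248 open 1.002 F [-0.83  0.01 -0.18]
shift tool [-686.    68.4 -569. ] ay 1.3118 tilt [-8.e-04 -1.e+00  1.e-04]validation failed for argument at $[0]...
validation failed for argument at $[0]...
validation failed for argument at $[0]...
```

```bash
python3 -m inch '[{"ax":0,"ay":0.12,"az":0,"x":0,"y":0,"z":0,"hand":-0.3},{"ax":0,"ay":0.12,"az":0,"x":0,"y":0,"z":0,"hand":-0.3},{"ax":0,"ay":0.12,"az":0,"x":0,"y":0,"z":0,"hand":-0.3},{"ax":0,"ay":0.12,"az":0,"x":0,"y":0,"z":0,"hand":-0.3},{"ax":0,"ay":0.12,"az":0,"x":0,"y":0,"z":0,"hand":-0.3}]' 20
python3 -m inch '[{"ax":0,"ay":0.12,"az":0,"x":0,"y":0,"z":0,"hand":-0.3},{"ax":0,"ay":0.12,"az":0,"x":0,"y":0,"z":0,"hand":-0.3},{"ax":0,"ay":0.12,"az":0,"x":0,"y":0,"z":0,"hand":-0.3},{"ax":0,"ay":0.12,"az":0,"x":0,"y":0,"z":0,"hand":-0.3},{"ax":0,"ay":0.12,"az":0,"x":0,"y":0,"z":0,"hand":-0.3}]'
python3 -m inch '[{"ax":0,"ay":0.112,"az":0,"x":0,"y":0,"z":0,"hand":-0.3},{"ax":0,"ay":0,"az":0,"x":0,"y":0,"z":0,"hand":-0.3}]'
python3 -c "
from h import *
goal(-216.6,22.6,-.187,.15)"
```

```text
time: 0.72
eef_pos: [0.2313, 0.6341, 0.2183]
tcp_rot: [0.674, 0.214, -0.214, -0.674]
contact_force: [0.8, 0.6, -0.3]
opening: 0.65
time: 1.13
eef_pos: [0.2312, 0.6341, 0.2183]
tcp_rot: [0.707, 0.005, -0.005, -0.707]
contact_force: [-0.2, 0.0, 0.0]
opening: 0.651
time: 1.3
eef_pos: [0.2313, 0.6341, 0.2183]
tcp_rot: [0.706, -0.033, 0.033, -0.706]
contact_force: [-0.2, -0.0, 0.1]
opening: 0.647
t 1.3 TCP dock [647.9 239.9] z 218.3 heading -0.1891 open 0.647 F [-0.24 -0.02  0.12]
shift tool [ 375.9   68.4 -808.2] ay -0.0021 tilt [-1.e-04 -1.e+00 -2.e-04]
```

```bash
python3 -m inch '[{"ax":0,"ay":0,"az":0,"x":17,"y":0,"z":-36,"hand":-0.3},{"ax":0,"ay":0,"az":0,"x":17,"y":0,"z":-36,"hand":-0.3},{"ax":0,"ay":0,"az":0,"x":17,"y":0,"z":-36,"hand":-0.3},{"ax":0,"ay":0,"az":0,"x":17,"y":0,"z":-36,"hand":-0.3},{"ax":0,"ay":0,"az":0,"x":17,"y":0,"z":-36,"hand":-0.3}]'
python3 -m inch '[{"ax":0,"ay":0,"az":0,"x":17,"y":0,"z":-36,"hand":-0.3},{"ax":0,"ay":0,"az":0,"x":17,"y":0,"z":-36,"hand":-0.3},{"ax":0,"ay":0,"az":0,"x":17,"y":0,"z":-36,"hand":-0.3},{"ax":0,"ay":0,"az":0,"x":17,"y":0,"z":-36,"hand":-0.3},{"ax":0,"ay":0,"az":0,"x":17,"y":0,"z":-36,"hand":-0.3}]'
python3 -m inch '[{"ax":0,"ay":0,"az":0,"x":17,"y":0,"z":-36,"hand":-0.3},{"ax":0,"ay":0,"az":0,"x":17,"y":0,"z":-36,"hand":-0.3},{"ax":0,"ay":0,"az":0,"x":17,"y":0,"z":-36,"hand":-0.3},{"ax":0,"ay":0,"az":0,"x":17,"y":0,"z":-36,"hand":-0.3},{"ax":0,"ay":0,"az":0,"x":17,"y":0,"z":-36,"hand":-0.3}]'
python3 -m inch '[{"ax":0,"ay":0,"az":0,"x":17,"y":0,"z":-36,"hand":-0.3},{"ax":0,"ay":0,"az":0,"x":17,"y":0,"z":-36,"hand":-0.3},{"ax":0,"ay":0,"az":0,"x":17,"y":0,"z":-36,"hand":-0.3},{"ax":0,"ay":0,"az":0,"x":17,"y":0,"z":-36,"hand":-0.3},{"ax":0,"ay":0,"az":0,"x":17,"y":0,"z":-36,"hand":-0.3}]'
python3 -c "
from h import *
goal(-216.6,22.6,-.187,.15)"
```

```text
time: 1.72
eef_pos: [0.2997, 0.4455, 0.2183]
tcp_rot: [0.706, -0.031, 0.031, -0.706]
contact_force: [0.7, -0.6, -0.7]
opening: 0.649
time: 2.13
eef_pos: [0.368, 0.2584, 0.2187]
tcp_rot: [-0.706, 0.03, -0.031, 0.707]
contact_force: [1.0, -0.6, 0.6]
opening: 0.649
time: 2.55
eef_pos: [0.4364, 0.0713, 0.2189]
tcp_rot: [-0.706, 0.031, -0.031, 0.706]
contact_force: [1.1, 0.6, 0.2]
opening: 0.649
time: 2.97
eef_pos: [0.5047, -0.1159, 0.2187]
tcp_rot: [0.706, -0.031, 0.031, -0.706]
contact_force: [1.1, -0.3, 0.3]
opening: 0.648
t 2.97 TCP dock [-124.9   39.7] z 218.7 heading -0.1845 open 0.648 F [ 1.13 -0.31  0.31]
shift tool [ 33.6  68.7 -87. ] ay 0.0025 tilt [ 7.e-04 -1.e+00 -1.e-04]
```

```bash
python3 -m inch '[{"ax":0,"ay":0,"az":0,"x":11,"y":0,"z":-29,"hand":-0.3},{"ax":0,"ay":0,"az":0,"x":11,"y":0,"z":-29,"hand":-0.3},{"ax":0,"ay":0,"az":0,"x":11,"y":0,"z":-29,"hand":-0.3},{"ax":0,"ay":0,"az":0,"x":0,"y":34,"z":0,"hand":-0.3},{"ax":0,"ay":0,"az":0,"x":0,"y":34,"z":0,"hand":-0.3}]'
python3 -m inch '[{"ax":0,"ay":0,"az":0,"x":0,"y":0,"z":0,"hand":-0.3},{"ax":0,"ay":0,"az":0,"x":0,"y":0,"z":0,"hand":-0.3}]'
python3 - <<'E'
from h import *
goal(-216.6,22.6,-.187,.036)
r=cam("wrist"); print(np.round(r["T_tool_cam"],3).tolist(),r["fov_y"]); im=r["img"][:,:,::-1].copy()
# predicted box-top corners & rail ends
B=np.array([[-45,48],[45,48],[45,-48],[-45,-48]])/1000@fr(-.187)+[-.137,.0075]
W=B@fr(TH)+O
for p in proj(r,np.c_[W,np.full(4,.052)]): cv2.circle(im,tuple(int(v) for v in p),5,(0,0,255),2)
W=np.array([[-.035,.062],[-.035,-.062]])@fr(TH)+O
for p in proj(r,np.c_[W,np.full(2,.024)]): cv2.circle(im,tuple(int(v) for v in p),5,(255,0,255),2)
cv2.imwrite("pics/w1.png",im)
E
```

```text
time: 3.38
eef_pos: [0.5316, -0.2067, 0.1527]
tcp_rot: [0.708, -0.03, 0.034, -0.705]
contact_force: [-0.1, 0.4, -0.5]
opening: 0.647
time: 3.55
eef_pos: [0.5279, -0.2026, 0.1483]
tcp_rot: [-0.705, 0.033, -0.03, 0.707]
contact_force: [-0.2, 0.6, 1.1]
opening: 0.647
t 3.55 TCP dock [-213.4   25. ] z 148.3 heading -0.1855 open 0.647 F [-0.16  0.57  1.09]
shift tool [  3.5 112.3  -3. ] ay 0.0015 tilt [-0.005  -1.      0.0025]
[[1.0, -0.0, -0.0, 0.0], [0.0, -0.282, 0.959, -0.156], [-0.0, -0.959, -0.282, 0.071], [0.0, 0.0, 0.0, 1.0]] 70.08122011919701
```

View pics/w1.png

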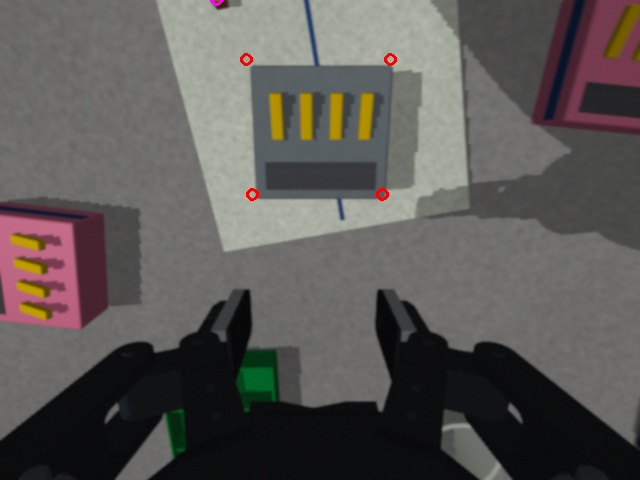

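Wrist view: fixture top at (251–392, 66–198) px with the strip facing me, and the predicted corners agree to about 5 px. The rail end at (222,5) shows the same offset, so this is calibration error, not a pose error. The fingers are behind the box and aligned with it, so I descend.

```bash
python3 -m inch '[{"ax":0,"ay":0,"az":0,"x":3,"y":30,"z":-3,"hand":-0.3},{"ax":0,"ay":0,"az":0,"x":2,"y":30,"z":0,"hand":-0.3},{"ax":0,"ay":0,"az":0,"x":0,"y":30,"z":0,"hand":-0.3},{"ax":0,"ay":0,"az":0,"x":0,"y":20,"z":0,"hand":-0.3},{"ax":0,"ay":0,"az":0,"x":0,"y":0,"z":0,"hand":-0.3}]'
python3 -m inch '[{"ax":0,"ay":0,"az":0,"x":0,"y":0,"z":0,"hand":-0.3},{"ax":0,"ay":0,"az":0,"x":0,"y":0,"z":0,"hand":-0.3}]'
python3 -c "
from h import *
goal(-216.6,22.6,-.187,.036)
r=cam('scene');cv2.imwrite('pics/s2.png',cv2.resize(r['img'][190:320,210:410,::-1],None,fx=4,fy=4,interpolation=cv2.INTER_CUBIC))"
```

```text
time: 4.02
eef_pos: [0.5328, -0.2056, 0.0384]
tcp_rot: [-0.706, 0.033, -0.03, 0.707]
contact_force: [-1.6, 0.6, -0.1]
opening: 0.649
time: 4.18
eef_pos: [0.5364, -0.2079, 0.0438]
tcp_rot: [0.707, -0.03, 0.034, -0.705]
contact_force: [0.1, 0.1, -0.1]
opening: 0.648
t 4.18 TCP dock [-219.4   17.1] z 43.8 heading -0.1862 open 0.648 F [ 0.13  0.07 -0.09]
shift tool [-6.   7.7  1.8] ay 0.0008 tilt [ 0.005  -1.     -0.0024]
```

View pics/s2.png

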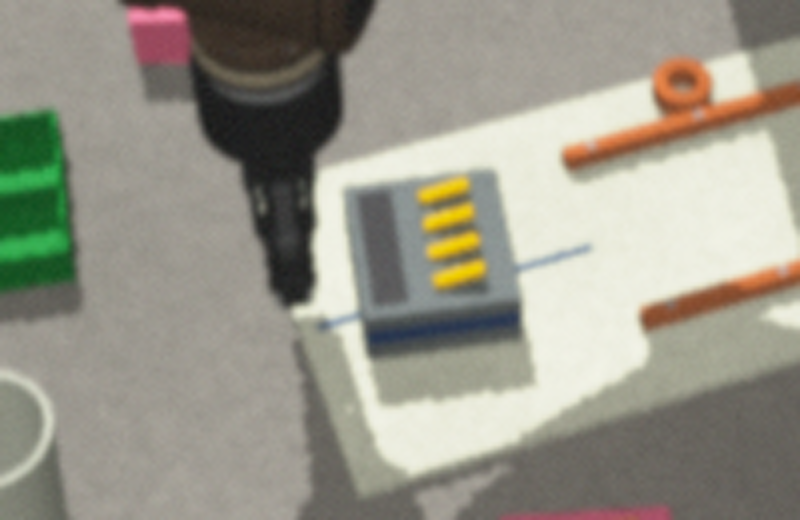

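Fingers are just behind the rear face (tip at about (290,300) in the crop), well clear of the tray. Let the arm settle.

```bash
python3 -m inch '[{"ax":0,"ay":0,"az":0,"x":0,"y":0,"z":0,"hand":-0.3},{"ax":0,"ay":0,"az":0,"x":0,"y":0,"z":0,"hand":-0.3},{"ax":0,"ay":0,"az":0,"x":0,"y":0,"z":0,"hand":-0.3},{"ax":0,"ay":0,"az":0,"x":0,"y":0,"z":0,"hand":-0.3}]'
python3 -c "
from h import *
goal(-216.6,22.6,-.187,.036)"
```

```text
time: 4.57
eef_pos: [0.5344, -0.2071, 0.0411]
tcp_rot: [0.707, -0.032, 0.032, -0.706]
contact_force: [0.7, -0.5, -0.5]
opening: 0.647
t 4.57 TCP dock [-218.5   18.9] z 41.1 heading -0.1871 open 0.647 F [ 0.71 -0.48 -0.55]
shift tool [-4.   5.1  1.1] ay -0.0001 tilt [ 1.e-03 -1.e+00 -5.e-04]
```

```bash
python3 -m inch '[{"ax":0,"ay":0,"az":0,"x":-1,"y":2.5,"z":2,"hand":-0.3},{"ax":0,"ay":0,"az":0,"x":-1,"y":2.5,"z":4,"hand":-0.3},{"ax":0,"ay":0,"az":0,"x":0,"y":0,"z":4,"hand":-0.3},{"ax":0,"ay":0,"az":0,"x":0,"y":0,"z":4,"hand":-0.3},{"ax":0,"ay":0,"az":0,"x":0,"y":0,"z":4,"hand":-0.3}]'
python3 -m inch '[{"ax":0,"ay":0,"az":0,"x":0,"y":0,"z":3,"hand":-0.3},{"ax":0,"ay":0,"az":0,"x":0,"y":0,"z":2,"hand":-0.3},{"ax":0,"ay":0,"az":0,"x":0,"y":0,"z":2,"hand":-0.3},{"ax":0,"ay":0,"az":0,"x":0,"y":0,"z":1,"hand":-0.3},{"ax":0,"ay":0,"az":0,"x":0,"y":0,"z":0,"hand":-0.3}]'
python3 - <<'E'
from h import *
goal(-190,20,-.187,.036); fixture()
r=cam('wrist');cv2.imwrite('pics/w2.png',r['img'][:,:,::-1])
E
```

```text
time: 4.98
eef_pos: [0.5336, -0.1881, 0.0352]
tcp_rot: [-0.706, 0.032, -0.032, 0.706]
contact_force: [0.6, -0.1, 0.3]
opening: 0.648
time: 5.4
eef_pos: [0.5346, -0.1806, 0.0355]
tcp_rot: [0.706, -0.032, 0.032, -0.706]
contact_force: [-0.3, -0.4, -0.4]
opening: 0.652
t 5.4 TCP dock [-192.1   16.3] z 35.5 heading -0.1869 open 0.652 F [-0.26 -0.36 -0.36]
shift tool [-4.1 -0.5  1.4] ay 0.0001 tilt [ 1.e-04 -1.e+00 -0.e+00]Traceback (most recent call last):
  File "<stdin>", line 2, in <module>
  File "h.py", line 32, in fixture
    c=np.array([b[0] for b in Y]); c=c[np.argsort(c[:,1])]
                                                  ~^^^^^
IndexError: too many indices for array: array is 1-dimensional, but 2 were indexed
```

```bash
cat >> h.py <<'E'
def levers(n):
    r=cam(n)
    box=(265,190,470,315) if n=="scene" else (120,0,520,330)
    Y=sorted(blobs(mask(r,(20,110,90),(32,255,255),box),20),key=lambda b:-b[1][4])[:4]
    c=np.array([b[0] for b in Y])
    w=todock(cast(r,c,.064)); w=w[np.argsort(w[:,1])]; d=w[-1]-w[0]
    yw=np.arctan2(-d[0],d[1]); ctr=w.mean(0)-fr(yw).T@[.0108,0]
    print(n,len(c),"span",(np.hypot(*d)*1000).round(1),"yaw",yw.round(3),"ctr dock mm",(ctr*1000).round(1)); return r
E
python3 - <<'E'
from h import *
goal(-190,20,-.187,.036); levers("scene")
r=levers('wrist');cv2.imwrite('pics/w2.png',r['img'][:,:,::-1])
E
```

```text
t 5.45 TCP dock [-192.3   16.3] z 35.5 heading -0.1871 open 0.649 F [ 0.39  0.25 -0.15]
shift tool [-4.1 -0.5  1.6] ay -0.0001 tilt [ 2.e-04 -1.e+00 -1.e-04]
scene 4 span 58.6 yaw -0.173 ctr dock mm [-140.6    2. ]
wrist 4 span 57.9 yaw -0.184 ctr dock mm [-137.6    6.5]
```

View pics/w2.png

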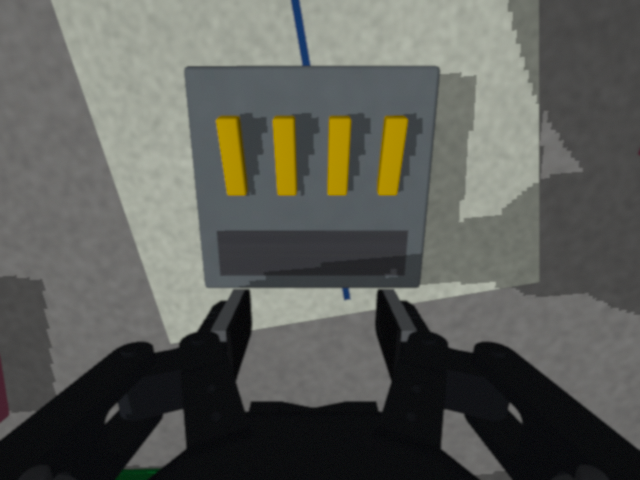

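Wrist view: box top at (185–440, 66–288) px, centred between the finger pads (about 250 and 377) and square to them, with its rear edge almost touching. The wrist levers agree with the top camera. Now I push: 9 mm straight, then a gentle left arc to heading 0.

```bash
python3 -m inch '[{"ax":0,"ay":0,"az":0,"x":0,"y":0,"z":2,"hand":-0.3},{"ax":0,"ay":0,"az":0,"x":0,"y":0,"z":2.5,"hand":-0.3},{"ax":0,"ay":0,"az":0,"x":0,"y":0,"z":2.5,"hand":-0.3},{"ax":0,"ay":0,"az":0,"x":0,"y":0,"z":2.5,"hand":-0.3},{"ax":0,"ay":-0.009,"az":0,"x":0.5,"y":0,"z":2.7,"hand":-0.3}]'
python3 -m inch '[{"ax":0,"ay":-0.009,"az":0,"x":0.5,"y":0,"z":2.7,"hand":-0.3},{"ax":0,"ay":-0.009,"az":0,"x":0.5,"y":0,"z":2.7,"hand":-0.3},{"ax":0,"ay":-0.009,"az":0,"x":0.5,"y":0,"z":2.7,"hand":-0.3},{"ax":0,"ay":-0.009,"az":0,"x":0.5,"y":0,"z":2.7,"hand":-0.3},{"ax":0,"ay":-0.009,"az":0,"x":0.5,"y":0,"z":2.7,"hand":-0.3}]'
python3 -m inch '[{"ax":0,"ay":-0.009,"az":0,"x":0.5,"y":0,"z":2.7,"hand":-0.3},{"ax":0,"ay":-0.009,"az":0,"x":0.5,"y":0,"z":2.7,"hand":-0.3},{"ax":0,"ay":-0.009,"az":0,"x":0.5,"y":0,"z":2.7,"hand":-0.3},{"ax":0,"ay":-0.009,"az":0,"x":0.5,"y":0,"z":1.5,"hand":-0.3},{"ax":0,"ay":0,"az":0,"x":0,"y":0,"z":0,"hand":-0.3}]'
python3 - <<'E'
from h import *
goal(-190,20,0,.036); levers("scene"); levers('wrist')
E
```

```text
time: 5.97
eef_pos: [0.536, -0.1684, 0.0354]
tcp_rot: [-0.706, 0.029, -0.029, 0.707]
contact_force: [0.7, -0.5, 0.5]
opening: 0.651
time: 6.38
eef_pos: [0.5395, -0.1551, 0.0354]
tcp_rot: [-0.707, 0.013, -0.013, 0.707]
contact_force: [0.2, -0.7, 0.1]
opening: 0.651
time: 6.8
eef_pos: [0.5418, -0.1455, 0.0354]
tcp_rot: [-0.707, 0.0, 0.0, 0.707]
contact_force: [-0.1, 0.6, -0.4]
opening: 0.646
t 6.8 TCP dock [-157.8    5.7] z 35.4 heading -0.0962 open 0.646 F [-0.08  0.57 -0.43]
shift tool [-11.1  -0.6 -33.4] ay -0.0962 tilt [-0. -1.  0.]
scene 4 span 60.4 yaw -0.232 ctr dock mm [-137.3    2.7]
wrist 4 span 58.0 yaw -0.178 ctr dock mm [-136.     6.2]
```

Run:
```python
from h import *
r=levers('wrist');s=cam("scene")['img'][190:320,210:410]
im=np.hstack([cv2.resize(r['img'],(400,300)),cv2.resize(s,(400,300),interpolation=cv2.INTER_CUBIC)]);cv2.imwrite('pics/w3.png',im[:,:,::-1])
```

```text
wrist 4 span 58.0 yaw -0.179 ctr dock mm [-136.     6.2]
```

View pics/w3.png

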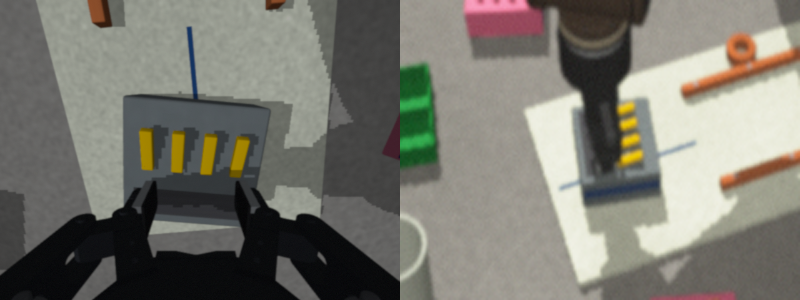

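The fingers slid over the box's rear without touching it: the pads are above the strip, there was no force, and the box moved less than 2 mm. The tips are therefore higher than I assumed. I check their height by triangulation before backing off.

Run:
```python
from h import *
r=cam("scene")
for z in (.03,.04,.05,.06,.07,.08): print(z,cast(r,[[283,265]],z).round(3), "TCP then .536,-.208,z.044; outer finger x~.575")
r=cam("wrist"); V=r["img"].sum(2)
for row in range(270,330,6): print(row,"dark cols",[int(c) for c in np.flatnonzero(np.diff((V[row]<150).astype(int)))][:12])
for q in (-.03,-.02,-.01,0,.01):
    T=r["T_tool_cam"]; P=np.array([[.0275,q,.011],[.0275,q,-.011],[.0275,q,0]]); c=(P-T[:3,3])@T[:3,:3]; print(q,(c[:,:2]/c[:,2:]*r["f"]+[r["cx"],r["cy"]]).round(0).tolist())
```

```text
0.03 [[ 0.546 -0.211]] TCP then .536,-.208,z.044; outer finger x~.575
0.04 [[ 0.553 -0.211]] TCP then .536,-.208,z.044; outer finger x~.575
0.05 [[ 0.56  -0.212]] TCP then .536,-.208,z.044; outer finger x~.575
0.06 [[ 0.567 -0.212]] TCP then .536,-.208,z.044; outer finger x~.575
0.07 [[ 0.574 -0.213]] TCP then .536,-.208,z.044; outer finger x~.575
0.08 [[ 0.581 -0.214]] TCP then .536,-.208,z.044; outer finger x~.575
270 dark cols []
276 dark cols []
282 dark cols []
288 dark cols [244, 248, 377, 381]
294 dark cols [240, 251, 375, 385]
300 dark cols [218, 224, 238, 251, 374, 388, 399, 408]
306 dark cols [212, 224, 234, 310, 312, 313, 374, 391, 402, 413]
312 dark cols [208, 221, 232, 393, 405, 417]
318 dark cols [204, 217, 229, 396, 408, 421]
324 dark cols [200, 214, 226, 399, 411, 424]
-0.03 [[381.0, 297.0], [378.0, 344.0], [380.0, 321.0]]
-0.02 [[377.0, 286.0], [374.0, 332.0], [375.0, 309.0]]
-0.01 [[373.0, 278.0], [371.0, 320.0], [372.0, 299.0]]
0 [[369.0, 270.0], [367.0, 310.0], [368.0, 290.0]]
0.01 [[366.0, 263.0], [365.0, 302.0], [365.0, 282.0]]
```

Both cameras put the tips about 20–25 mm behind the reported TCP at this opening, so z has to go lower. I back off, re-align, and descend gently.

```bash
python3 -m inch '[{"ax":0,"ay":0,"az":0,"x":0,"y":-6,"z":-2,"hand":-0.3},{"ax":0,"ay":0.02,"az":0,"x":0,"y":-6,"z":-8,"hand":-0.2},{"ax":0,"ay":0.02,"az":0,"x":-2,"y":0,"z":-10,"hand":-0.1},{"ax":0,"ay":0.02,"az":0,"x":-2,"y":0,"z":-10,"hand":-0.1},{"ax":0,"ay":0.02,"az":0,"x":-2,"y":0,"z":-10,"hand":-0.1}]'
python3 -m inch '[{"ax":0,"ay":0.005,"az":0,"x":-2,"y":0,"z":-6,"hand":-0.1},{"ax":0,"ay":0,"az":0,"x":0,"y":0,"z":-3,"hand":-0.1},{"ax":0,"ay":0,"az":0,"x":0,"y":0,"z":0,"hand":-0.1},{"ax":0,"ay":0,"az":0,"x":0,"y":0,"z":0,"hand":-0.1},{"ax":0,"ay":0,"az":0,"x":0,"y":0,"z":0,"hand":-0.1}]'
python3 -c "
from h import *
goal(-203,18.2,-.18,.012); levers('wrist')"
```

```text
time: 7.52
eef_pos: [0.5344, -0.187, 0.0478]
tcp_rot: [0.707, -0.029, 0.03, -0.706]
contact_force: [-0.1, -0.2, 0.1]
opening: 0.549
time: 7.93
eef_pos: [0.5316, -0.1941, 0.0473]
tcp_rot: [-0.706, 0.03, -0.03, 0.707]
contact_force: [-0.7, 0.1, -0.9]
opening: 0.554
t 7.93 TCP dock [-205.3   20.5] z 47.3 heading -0.1821 open 0.554 F [-0.73  0.14 -0.88]
shift tool [ 1.8 35.3  2.7] ay -0.0021 tilt [-3.e-04 -1.e+00  3.e-04]
wrist 4 span 58.1 yaw -0.186 ctr dock mm [-138.2    6.6]
```

```bash
python3 -m inch '[{"ax":0,"ay":0,"az":0,"x":1,"y":3,"z":0,"hand":-0.1},{"ax":0,"ay":0,"az":0,"x":1,"y":4,"z":0,"hand":-0.1},{"ax":0,"ay":0,"az":0,"x":0,"y":4,"z":0,"hand":-0.1},{"ax":0,"ay":0,"az":0,"x":0,"y":4,"z":0,"hand":-0.1},{"ax":0,"ay":0,"az":0,"x":0,"y":3,"z":0,"hand":-0.1}]'
python3 -m inch '[{"ax":0,"ay":0,"az":0,"x":0,"y":3,"z":0,"hand":-0.1},{"ax":0,"ay":0,"az":0,"x":0,"y":3,"z":0,"hand":-0.1},{"ax":0,"ay":0,"az":0,"x":0,"y":3,"z":0,"hand":-0.1},{"ax":0,"ay":0,"az":0,"x":0,"y":2,"z":0,"hand":-0.1},{"ax":0,"ay":0,"az":0,"x":0,"y":0,"z":0,"hand":-0.1}]'
python3 -m inch '[{"ax":0,"ay":0,"az":0,"x":0,"y":2,"z":0,"hand":-0.1},{"ax":0,"ay":0,"az":0,"x":0,"y":2,"z":0,"hand":-0.1},{"ax":0,"ay":0,"az":0,"x":0,"y":0,"z":0,"hand":-0.1}]'
python3 - <<'E'
from h import *
goal(-203,18.2,-.18,.012);r=levers('wrist');s=cam("scene")['img'][190:320,210:410]
im=np.hstack([cv2.resize(r['img'],(400,300)),cv2.resize(s,(400,300),interpolation=cv2.INTER_CUBIC)]);cv2.imwrite('pics/w4.png',im[:,:,::-1])
E
```

```text
time: 8.4
eef_pos: [0.5334, -0.1942, 0.0285]
tcp_rot: [-0.706, 0.031, -0.03, 0.707]
contact_force: [-0.1, -0.4, 0.3]
opening: 0.551
time: 8.82
eef_pos: [0.5334, -0.1944, 0.0178]
tcp_rot: [-0.706, 0.031, -0.03, 0.707]
contact_force: [0.1, -0.3, 0.1]
opening: 0.548
time: 9.07
eef_pos: [0.5335, -0.1944, 0.0141]
tcp_rot: [-0.706, 0.031, -0.03, 0.707]
contact_force: [0.3, 0.6, 0.1]
opening: 0.55
t 9.07 TCP dock [-205.8   18.6] z 14.1 heading -0.1822 open 0.55 F [0.33 0.59 0.09]
shift tool [-0.1  2.1  2.8] ay -0.0022 tilt [-5.e-04 -1.e+00  2.e-04]
wrist 4 span 57.5 yaw -0.185 ctr dock mm [-137.9    6.5]
```

View pics/w4.png

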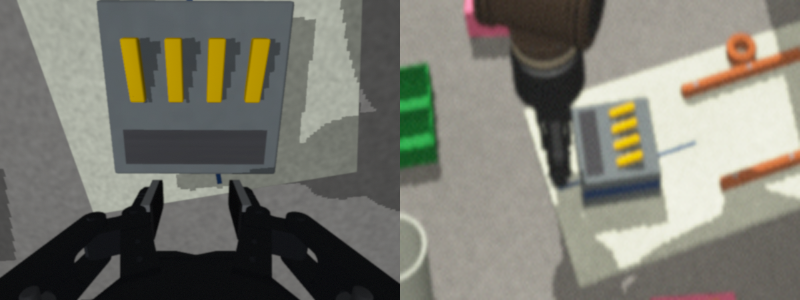

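Both views: the fingers are behind the rear face, centred (finger mid col 195, box mid col 195 in the left half) and still above the plate. I drop 5 mm more and push 22 mm straight, then verify that the box moved.

```bash
python3 -m inch '[{"ax":0,"ay":0,"az":0,"x":0,"y":2,"z":0,"hand":-0.1},{"ax":0,"ay":0,"az":0,"x":0,"y":2,"z":0,"hand":-0.1},{"ax":0,"ay":0,"az":0,"x":0,"y":1,"z":2,"hand":-0.1},{"ax":0,"ay":0,"az":0,"x":0,"y":0,"z":3,"hand":-0.1},{"ax":0,"ay":0,"az":0,"x":0,"y":0,"z":3,"hand":-0.1}]'
python3 -m inch '[{"ax":0,"ay":0,"az":0,"x":0,"y":0,"z":3,"hand":-0.1},{"ax":0,"ay":0,"az":0,"x":0,"y":0,"z":3,"hand":-0.1},{"ax":0,"ay":0,"az":0,"x":0,"y":0,"z":3,"hand":-0.1},{"ax":0,"ay":0,"az":0,"x":0,"y":0,"z":2,"hand":-0.1},{"ax":0,"ay":0,"az":0,"x":0,"y":0,"z":2,"hand":-0.1}]'
python3 -c "
from h import *
goal(-203,18.2,-.18,.009); levers('wrist'); levers('scene')"
```

```text
time: 9.58
eef_pos: [0.5343, -0.1863, 0.0092]
tcp_rot: [-0.706, 0.031, -0.03, 0.707]
contact_force: [-0.2, 0.6, -0.1]
opening: 0.549
time: 10.0
eef_pos: [0.5356, -0.1736, 0.0095]
tcp_rot: [0.707, -0.03, 0.03, -0.706]
contact_force: [-1.1, -3.0, -1.2]
opening: 0.549
t 10.0 TCP dock [-185.2   14.6] z 9.5 heading -0.182 open 0.549 F [-1.13 -3.02 -1.24]
shift tool [ -0.3   0.5 -18.2] ay -0.002 tilt [ 1.e-04 -1.e+00 -4.e-04]
wrist 4 span 57.4 yaw -0.181 ctr dock mm [-127.7    4.7]
scene 4 span 58.9 yaw -0.175 ctr dock mm [-1.31e+02  1.00e-01]
```

Contact made (about 3 N), and the box moves with the fingers. Now the left arc.

```bash
python3 -m inch '[{"ax":0,"ay":-0.01,"az":0,"x":0.6,"y":0,"z":2.8,"hand":-0.1},{"ax":0,"ay":-0.01,"az":0,"x":0.6,"y":0,"z":2.8,"hand":-0.1},{"ax":0,"ay":-0.01,"az":0,"x":0.6,"y":0,"z":2.8,"hand":-0.1},{"ax":0,"ay":-0.01,"az":0,"x":0.6,"y":0,"z":2.8,"hand":-0.1},{"ax":0,"ay":-0.01,"az":0,"x":0.6,"y":0,"z":2.8,"hand":-0.1}]'
python3 -m inch '[{"ax":0,"ay":-0.01,"az":0,"x":0.6,"y":0,"z":2.8,"hand":-0.1},{"ax":0,"ay":-0.01,"az":0,"x":0.6,"y":0,"z":2.8,"hand":-0.1},{"ax":0,"ay":-0.01,"az":0,"x":0.6,"y":0,"z":2.8,"hand":-0.1},{"ax":0,"ay":-0.01,"az":0,"x":0.6,"y":0,"z":2.8,"hand":-0.1},{"ax":0,"ay":-0.01,"az":0,"x":0.6,"y":0,"z":2.8,"hand":-0.1}]'
python3 - <<'E'
from h import *
goal(-130,0,0,.009); r=levers('wrist'); levers('scene')
# rails seen by the wrist camera, cast to their tops
for c,st,p in blobs(mask(r,(3,110,70),(17,255,255),(0,0,640,200)),60):
    w=todock(cast(r,p,.024))*1000; print("copper",np.round(c),st[4],"dock y lo/hi",np.percentile(w[:,1],[3,97]).round(1),"x lo/hi",np.percentile(w[:,0],[1,99]).round(1))
E
```

```text
time: 10.52
eef_pos: [0.5396, -0.1597, 0.0095]
tcp_rot: [0.707, -0.012, 0.012, -0.707]
contact_force: [0.0, -2.5, -0.1]
opening: 0.548
time: 10.93
eef_pos: [0.5428, -0.1457, 0.0095]
tcp_rot: [0.707, 0.005, -0.005, -0.707]
contact_force: [-0.5, -2.0, 0.6]
opening: 0.549
t 10.93 TCP dock [-158.1    4.7] z 9.5 heading -0.0812 open 0.549 F [-0.5  -1.98  0.62]
shift tool [ 2.4  0.5 28.4] ay -0.0812 tilt [ 2.e-04 -1.e+00 -1.e-04]
wrist 4 span 57.4 yaw -0.08 ctr dock mm [-100.     0.7]
scene 4 span 58.8 yaw -0.066 ctr dock mm [-103.2   -3.9]
copper [127.   5.] 314 dock y lo/hi [57.  65.9] x lo/hi [-37.1 -33.3]
```

Box tracks the fingers exactly. The wrist-seen left rail (y 57–66, x −35) matches the model, so I finish the arc.

```bash
python3 -m inch '[{"ax":0,"ay":-0.01,"az":0,"x":0.5,"y":0,"z":2.8,"hand":-0.1},{"ax":0,"ay":-0.01,"az":0,"x":0.5,"y":0,"z":2.8,"hand":-0.1},{"ax":0,"ay":-0.01,"az":0,"x":0.5,"y":0,"z":2.8,"hand":-0.1},{"ax":0,"ay":-0.01,"az":0,"x":0.5,"y":0,"z":2.8,"hand":-0.1},{"ax":0,"ay":-0.01,"az":0,"x":0.5,"y":0,"z":2.8,"hand":-0.1}]'
python3 -m inch '[{"ax":0,"ay":-0.01,"az":0,"x":0.5,"y":0,"z":2.8,"hand":-0.1},{"ax":0,"ay":-0.01,"az":0,"x":0.5,"y":0,"z":2.8,"hand":-0.1},{"ax":0,"ay":-0.01,"az":0,"x":0.5,"y":0,"z":2.8,"hand":-0.1},{"ax":0,"ay":0,"az":0,"x":0,"y":0,"z":0.5,"hand":-0.1}]'
cat >> h.py <<'E'
def look():
    goal(0,0,0,.009); r=levers('wrist')
    m=mask(r,(3,110,70),(17,255,255))
    for c,st,p in blobs(m,60):
        w=todock(cast(r,p,.024))*1000; print("copper",np.round(c),st[4],"dock y lo/hi",np.percentile(w[:,1],[3,97]).round(1),"x lo/hi",np.percentile(w[:,0],[1,99]).round(1))
    return r
E
python3 -c "
from h import *
look(); levers('scene')"
```

```text
time: 11.45
eef_pos: [0.5448, -0.1316, 0.0095]
tcp_rot: [0.707, 0.023, -0.023, -0.707]
contact_force: [0.2, -1.9, -0.3]
opening: 0.55
time: 11.78
eef_pos: [0.5455, -0.1224, 0.0094]
tcp_rot: [-0.706, -0.034, 0.034, 0.706]
contact_force: [0.3, -2.7, 0.9]
opening: 0.554
t 11.78 TCP dock [-135.2   -0.3] z 9.4 heading -0.001 open 0.554 F [ 0.29 -2.65  0.85]
shift tool [ -0.4   0.4 135.2] ay -0.001 tilt [ 0. -1.  0.]
wrist 4 span 57.4 yaw 0.0 ctr dock mm [-76.9   0.4]
copper [143.  34.] 1263 dock y lo/hi [56.9 66. ] x lo/hi [-37.  -15.6]
copper [478.  32.] 1798 dock y lo/hi [-66.6 -53.7] x lo/hi [-37.1 -15.8]
scene 4 span 59.5 yaw -0.003 ctr dock mm [-80.9  -4.3]
```

Box at (−77, 0.4) mm, yaw 0.000, and both rails symmetric. Push straight.

```bash
python3 -m inch '[{"ax":0,"ay":0,"az":0,"x":0,"y":0,"z":3,"hand":-0.1},{"ax":0,"ay":0,"az":0,"x":0,"y":0,"z":3,"hand":-0.1},{"ax":0,"ay":0,"az":0,"x":0,"y":0,"z":3,"hand":-0.1},{"ax":0,"ay":0,"az":0,"x":0,"y":0,"z":3,"hand":-0.1},{"ax":0,"ay":0,"az":0,"x":0,"y":0,"z":3,"hand":-0.1}]'
python3 -m inch '[{"ax":0,"ay":0,"az":0,"x":0,"y":0,"z":3,"hand":-0.1},{"ax":0,"ay":0,"az":0,"x":0,"y":0,"z":3,"hand":-0.1},{"ax":0,"ay":0,"az":0,"x":0,"y":0,"z":3,"hand":-0.1},{"ax":0,"ay":0,"az":0,"x":0,"y":0,"z":3,"hand":-0.1},{"ax":0,"ay":0,"az":0,"x":0,"y":0,"z":3,"hand":-0.1}]'
python3 -c "
from h import *
look()"
python3 -m inch '[{"ax":0,"ay":0,"az":0,"x":0,"y":0,"z":3,"hand":-0.1},{"ax":0,"ay":0,"az":0,"x":0,"y":0,"z":3,"hand":-0.1},{"ax":0,"ay":0,"az":0,"x":0,"y":0,"z":3,"hand":-0.1},{"ax":0,"ay":0,"az":0,"x":0,"y":0,"z":3,"hand":-0.1},{"ax":0,"ay":0,"az":0,"x":0,"y":0,"z":3,"hand":-0.1}]'
python3 -c "
from h import *
r=look(); cv2.imwrite('pics/w5.png',r['img'][:,:,::-1])"
```

```text
time: 12.3
eef_pos: [0.5441, -0.1077, 0.0095]
tcp_rot: [0.706, 0.033, -0.033, -0.706]
contact_force: [0.1, -2.4, 0.1]
opening: 0.548
time: 12.72
eef_pos: [0.5427, -0.0927, 0.0095]
tcp_rot: [0.706, 0.033, -0.033, -0.706]
contact_force: [0.2, -2.1, -0.2]
opening: 0.552
t 12.72 TCP dock [-105.4   -0.3] z 9.5 heading -0.0021 open 0.552 F [ 0.18 -2.06 -0.17]
shift tool [ -0.5   0.5 105.4] ay -0.0021 tilt [ 1.e-04 -1.e+00 -1.e-04]
wrist 4 span 57.5 yaw -0.002 ctr dock mm [-47.1   0.3]
copper [145.  63.] 2739 dock y lo/hi [57.2 66. ] x lo/hi [-36.  14.]
copper [479.  67.] 3051 dock y lo/hi [-66.7 -58.3] x lo/hi [-36.2  13.7]
time: 13.18
eef_pos: [0.5413, -0.0778, 0.0095]
tcp_rot: [0.706, 0.033, -0.033, -0.706]
contact_force: [0.2, -2.2, 0.7]
opening: 0.552
t 13.18 TCP dock [-90.4  -0.3] z 9.5 heading -0.0022 open 0.552 F [ 0.23 -2.25  0.69]
shift tool [-0.5  0.5 90.4] ay -0.0022 tilt [ 0.e+00 -1.e+00 -1.e-04]
wrist 4 span 57.4 yaw -0.001 ctr dock mm [-32.1   0.2]
copper [147.  80.] 3370 dock y lo/hi [57.3 66. ] x lo/hi [-35.6  28.9]
copper [462.  13.] 132 dock y lo/hi [-55.2 -53.4] x lo/hi [18. 29.]
copper [477.  84.] 3835 dock y lo/hi [-66.8 -58.5] x lo/hi [-35.9  28.6]
```

View pics/w5.png

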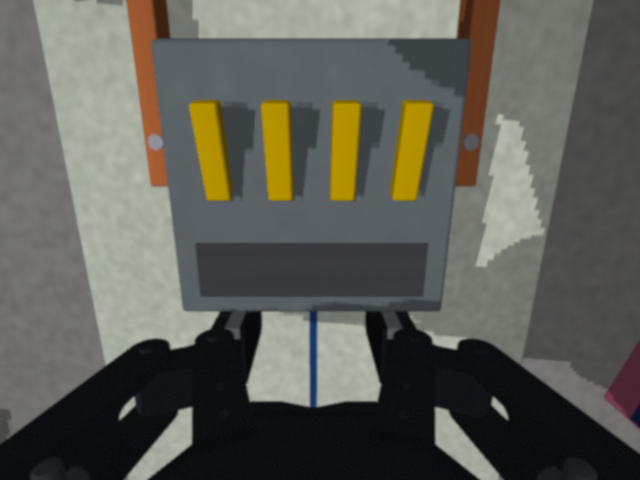

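Wrist view: the box enters the lane centred, with the levers' mid at col 312 and the rails' mid at about 313. Continue straight.

```bash
for i in 1; do :; done
python3 -m inch '[{"ax":0,"ay":0,"az":0,"x":0,"y":0,"z":3,"hand":-0.1},{"ax":0,"ay":0,"az":0,"x":0,"y":0,"z":3,"hand":-0.1},{"ax":0,"ay":0,"az":0,"x":0,"y":0,"z":3,"hand":-0.1},{"ax":0,"ay":0,"az":0,"x":0,"y":0,"z":3,"hand":-0.1},{"ax":0,"ay":0,"az":0,"x":0,"y":0,"z":3,"hand":-0.1}]'
python3 -m inch '[{"ax":0,"ay":0,"az":0,"x":0,"y":0,"z":3,"hand":-0.1},{"ax":0,"ay":0,"az":0,"x":0,"y":0,"z":3,"hand":-0.1},{"ax":0,"ay":0,"az":0,"x":0,"y":0,"z":3,"hand":-0.1},{"ax":0,"ay":0,"az":0,"x":0,"y":0,"z":3,"hand":-0.1},{"ax":0,"ay":0,"az":0,"x":0,"y":0,"z":3,"hand":-0.1}]'
python3 -c "
from h import *
look()"
python3 -m inch '[{"ax":0,"ay":0,"az":0,"x":0,"y":0,"z":3,"hand":-0.1},{"ax":0,"ay":0,"az":0,"x":0,"y":0,"z":3,"hand":-0.1},{"ax":0,"ay":0,"az":0,"x":0,"y":0,"z":3,"hand":-0.1},{"ax":0,"ay":0,"az":0,"x":0,"y":0,"z":3,"hand":-0.1},{"ax":0,"ay":0,"az":0,"x":0,"y":0,"z":3,"hand":-0.1}]'
python3 -m inch '[{"ax":0,"ay":0,"az":0,"x":0,"y":0,"z":3,"hand":-0.1},{"ax":0,"ay":0,"az":0,"x":0,"y":0,"z":3,"hand":-0.1},{"ax":0,"ay":0,"az":0,"x":0,"y":0,"z":3,"hand":-0.1},{"ax":0,"ay":0,"az":0,"x":0,"y":0,"z":3,"hand":-0.1},{"ax":0,"ay":0,"az":0,"x":0,"y":0,"z":3,"hand":-0.1}]'
python3 -c "
from h import *
look()"
```

```text
time: 13.65
eef_pos: [0.5398, -0.0628, 0.0094]
tcp_rot: [0.706, 0.033, -0.033, -0.706]
contact_force: [1.0, -2.9, 0.4]
opening: 0.55
time: 14.07
eef_pos: [0.5384, -0.0479, 0.0094]
tcp_rot: [0.706, 0.033, -0.033, -0.706]
contact_force: [0.3, -3.0, 0.8]
opening: 0.547
t 14.07 TCP dock [-60.4  -0.3] z 9.4 heading -0.0022 open 0.547 F [ 0.35 -3.01  0.81]
shift tool [-0.5  0.4 60.4] ay -0.0022 tilt [-1.e-04 -1.e+00 -0.e+00]
wrist 4 span 57.6 yaw -0.008 ctr dock mm [-2.2  0.2]
copper [67. 39.] 4772 dock y lo/hi [ 72.6 107. ] x lo/hi [34.6 59.3]
copper [151. 114.] 4304 dock y lo/hi [57.5 66.2] x lo/hi [-34.9  59. ]
copper [472. 114.] 5232 dock y lo/hi [-66.7 -54.9] x lo/hi [-35.2  58.7]
time: 14.53
eef_pos: [0.537, -0.0329, 0.0094]
tcp_rot: [0.706, 0.033, -0.033, -0.706]
contact_force: [0.4, -3.8, 1.0]
opening: 0.551
time: 14.95
eef_pos: [0.5356, -0.018, 0.0094]
tcp_rot: [-0.706, -0.033, 0.033, 0.706]
contact_force: [1.1, -2.9, -0.7]
opening: 0.552
t 14.95 TCP dock [-30.3  -0.4] z 9.4 heading -0.0022 open 0.552 F [ 1.06 -2.93 -0.74]
shift tool [-0.4  0.4 30.3] ay -0.0022 tilt [-1.e-04 -1.e+00  0.e+00]
wrist 4 span 57.7 yaw -0.002 ctr dock mm [27.9  0.1]
copper [114. 122.] 11926 dock y lo/hi [ 59.1 105.2] x lo/hi [-33.3  88.1]
copper [469. 137.] 6532 dock y lo/hi [-66.8 -55.3] x lo/hi [-35.1  88.7]
```

```bash
python3 -m inch '[{"ax":0,"ay":0,"az":0,"x":0,"y":0,"z":3,"hand":-0.1},{"ax":0,"ay":0,"az":0,"x":0,"y":0,"z":3,"hand":-0.1},{"ax":0,"ay":0,"az":0,"x":0,"y":0,"z":3,"hand":-0.1},{"ax":0,"ay":0,"az":0,"x":0,"y":0,"z":3,"hand":-0.1},{"ax":0,"ay":0,"az":0,"x":0,"y":0,"z":3,"hand":-0.1}]'
python3 -m inch '[{"ax":0,"ay":0,"az":0,"x":0,"y":0,"z":3,"hand":-0.1},{"ax":0,"ay":0,"az":0,"x":0,"y":0,"z":3,"hand":-0.1},{"ax":0,"ay":0,"az":0,"x":0,"y":0,"z":3,"hand":-0.1},{"ax":0,"ay":0,"az":0,"x":0,"y":0,"z":3,"hand":-0.1},{"ax":0,"ay":0,"az":0,"x":0,"y":0,"z":3,"hand":-0.1}]'
python3 -c "
from h import *
look()"
python3 -m inch '[{"ax":0,"ay":0,"az":0,"x":0,"y":0,"z":3,"hand":-0.1},{"ax":0,"ay":0,"az":0,"x":0,"y":0,"z":3,"hand":-0.1},{"ax":0,"ay":0,"az":0,"x":0,"y":0,"z":3,"hand":-0.1},{"ax":0,"ay":0,"az":0,"x":0,"y":0,"z":3,"hand":-0.1},{"ax":0,"ay":0,"az":0,"x":0,"y":0,"z":3,"hand":-0.1}]'
python3 -m inch '[{"ax":0,"ay":0,"az":0,"x":0,"y":0,"z":2,"hand":-0.1},{"ax":0,"ay":0,"az":0,"x":0,"y":0,"z":2,"hand":-0.1},{"ax":0,"ay":0,"az":0,"x":0,"y":0,"z":2,"hand":-0.1},{"ax":0,"ay":0,"az":0,"x":0,"y":0,"z":1,"hand":-0.1},{"ax":0,"ay":0,"az":0,"x":0,"y":0,"z":1,"hand":-0.1}]'
python3 -c "
from h import *
look()"
```

```text
time: 15.42
eef_pos: [0.5342, -0.0031, 0.0094]
tcp_rot: [0.706, 0.033, -0.033, -0.706]
contact_force: [0.6, -2.9, 0.7]
opening: 0.548
time: 15.83
eef_pos: [0.5328, 0.0119, 0.0094]
tcp_rot: [-0.706, -0.033, 0.033, 0.706]
contact_force: [0.4, -2.4, -0.2]
opening: 0.554
t 15.83 TCP dock [-0.3 -0.4] z 9.4 heading -0.0022 open 0.554 F [ 0.38 -2.42 -0.21]
shift tool [-0.4  0.4  0.3] ay -0.0022 tilt [-1.e-04 -1.e+00  0.e+00]
wrist 4 span 57.6 yaw -0.002 ctr dock mm [57.9 -0. ]
copper [127. 173.] 12080 dock y lo/hi [ 57.9 104.6] x lo/hi [-15.8 117.4]
copper [467. 153.] 7221 dock y lo/hi [-66.9 -55.7] x lo/hi [-17.1 118.1]
time: 16.3
eef_pos: [0.5313, 0.0268, 0.0094]
tcp_rot: [-0.706, -0.033, 0.033, 0.706]
contact_force: [0.3, -2.9, 0.2]
opening: 0.547
time: 16.72
eef_pos: [0.5306, 0.0346, 0.0094]
tcp_rot: [0.706, 0.033, -0.033, -0.706]
contact_force: [-0.7, -2.1, -0.4]
opening: 0.553
t 16.72 TCP dock [22.5 -0.5] z 9.4 heading -0.0021 open 0.553 F [-0.75 -2.05 -0.41]
shift tool [ -0.5   0.4 -22.5] ay -0.0021 tilt [-1.e-04 -1.e+00 -0.e+00]
wrist 4 span 57.5 yaw -0.002 ctr dock mm [80.7 -0.1]
copper [313.  18.] 7111 dock y lo/hi [-32.6  31.1] x lo/hi [130.2 142. ]
copper [134. 209.] 11514 dock y lo/hi [ 57.1 104.4] x lo/hi [  2.8 136.2]
copper [465. 175.] 6601 dock y lo/hi [-66.9 -56.7] x lo/hi [  2.  136.2]
```

Bar (col 313, centred) is just ahead. Now press in 1 mm rows, watching the force.

```bash
python3 -m inch '[{"ax":0,"ay":0,"az":0,"x":0,"y":0,"z":1,"hand":-0.1},{"ax":0,"ay":0,"az":0,"x":0,"y":0,"z":1,"hand":-0.1},{"ax":0,"ay":0,"az":0,"x":0,"y":0,"z":1,"hand":-0.1},{"ax":0,"ay":0,"az":0,"x":0,"y":0,"z":1,"hand":-0.1},{"ax":0,"ay":0,"az":0,"x":0,"y":0,"z":1,"hand":-0.1}]'
python3 -m inch '[{"ax":0,"ay":0,"az":0,"x":0,"y":0,"z":1,"hand":-0.1},{"ax":0,"ay":0,"az":0,"x":0,"y":0,"z":1,"hand":-0.1},{"ax":0,"ay":0,"az":0,"x":0,"y":0,"z":1,"hand":-0.1},{"ax":0,"ay":0,"az":0,"x":0,"y":0,"z":1,"hand":-0.1},{"ax":0,"ay":0,"az":0,"x":0,"y":0,"z":1,"hand":-0.1}]'
python3 - <<'E'
from h import *
r=look(); 
m=mask(r,(3,110,70),(17,255,255),(200,0,420,120)); p=np.argwhere(m)[:,::-1]; w=todock(cast(r,p,.042))*1000; print("bar x (top z 42)",np.percentile(w[:,0],[2,10,50]).round(1))
E
```

```text
time: 17.18
eef_pos: [0.5302, 0.0394, 0.0094]
tcp_rot: [0.706, 0.033, -0.033, -0.706]
contact_force: [1.0, -2.8, -0.2]
opening: 0.544
time: 17.6
eef_pos: [0.5298, 0.0441, 0.0094]
tcp_rot: [0.707, 0.033, -0.033, -0.706]
contact_force: [0.6, -5.2, -0.3]
opening: 0.552
t 17.6 TCP dock [32.  -0.6] z 9.4 heading -0.0019 open 0.552 F [ 0.6  -5.15 -0.26]
shift tool [ -0.5   0.4 -32. ] ay -0.0019 tilt [-0.e+00 -1.e+00 -8.e-04]
wrist 4 span 57.4 yaw -0.001 ctr dock mm [90.3 -0.2]
copper [313.  21.] 6477 dock y lo/hi [-33.2  31.7] x lo/hi [139.4 149.9]
copper [136. 233.] 10585 dock y lo/hi [ 58.8 104.5] x lo/hi [ 12.2 135.6]
copper [463. 197.] 5677 dock y lo/hi [-67. -58.] x lo/hi [ 11.  136.3]
copper [187. 416.] 198 dock y lo/hi [60.8 66. ] x lo/hi [-36.3 -25.1]
copper [439. 416.] 196 dock y lo/hi [-66.6 -61.7] x lo/hi [-37.1 -25.3]
bar x (top z 42) [134.9 135.7 139.6]
```

```bash
python3 -m inch '[{"ax":0,"ay":0,"az":0,"x":0,"y":0,"z":1,"hand":-0.1},{"ax":0,"ay":0,"az":0,"x":0,"y":0,"z":1,"hand":-0.1},{"ax":0,"ay":0,"az":0,"x":0,"y":0,"z":1,"hand":-0.1},{"ax":0,"ay":0,"az":0,"x":0,"y":0,"z":1,"hand":-0.1},{"ax":0,"ay":0,"az":0,"x":0,"y":0,"z":1,"hand":-0.1}]'
python3 -m inch '[{"ax":0,"ay":0,"az":0,"x":0,"y":0,"z":0.7,"hand":-0.1},{"ax":0,"ay":0,"az":0,"x":0,"y":0,"z":0,"hand":-0.1},{"ax":0,"ay":0,"az":0,"x":0,"y":0,"z":0,"hand":-0.1},{"ax":0,"ay":0,"az":0,"x":0,"y":0,"z":0,"hand":-0.1}]'
python3 - <<'E'
from h import *
r=look(); cv2.imwrite('pics/w6.png',r['img'][:,:,::-1])
F=[]
for i in range(6): cam("scene"); F.append(get_state()["contact_force"])
print("mean F",np.mean(F,0).round(2))
m=mask(r,(3,110,70),(17,255,255),(200,0,420,120)); p=np.argwhere(m)[:,::-1]; w=todock(cast(r,p,.042))*1000; print("bar x (top z 42)",np.percentile(w[:,0],[2,10,50]).round(1))
E
```

```text
time: 18.07
eef_pos: [0.5294, 0.0486, 0.0094]
tcp_rot: [0.707, 0.033, -0.033, -0.706]
contact_force: [0.4, -7.2, -0.4]
opening: 0.548
time: 18.4
eef_pos: [0.5293, 0.0493, 0.0094]
tcp_rot: [0.707, 0.033, -0.033, -0.706]
contact_force: [1.0, -6.5, -1.3]
opening: 0.549
t 18.4 TCP dock [37.2 -0.6] z 9.4 heading -0.0016 open 0.549 F [ 0.95 -6.49 -1.31]
shift tool [ -0.5   0.5 -37.2] ay -0.0016 tilt [-0.     -1.     -0.0015]
wrist 4 span 57.4 yaw -0.001 ctr dock mm [95.6 -0.2]
copper [312.  31.] 2690 dock y lo/hi [-33.1  31.7] x lo/hi [144.6 149.2]
copper [137. 244.] 10292 dock y lo/hi [ 58.5 104.4] x lo/hi [ 17.5 135.5]
copper [462. 205.] 5350 dock y lo/hi [-66.9 -57.6] x lo/hi [ 16.2 136.3]
copper [187. 424.] 201 dock y lo/hi [61.3 66. ] x lo/hi [-36.9 -23.6]
copper [438. 424.] 185 dock y lo/hi [-66.7 -62.2] x lo/hi [-37.  -23.6]
mean F [ 0.06 -6.68 -0.74]
bar x (top z 42) [140.1 140.4 142. ]
```

View pics/w6.png

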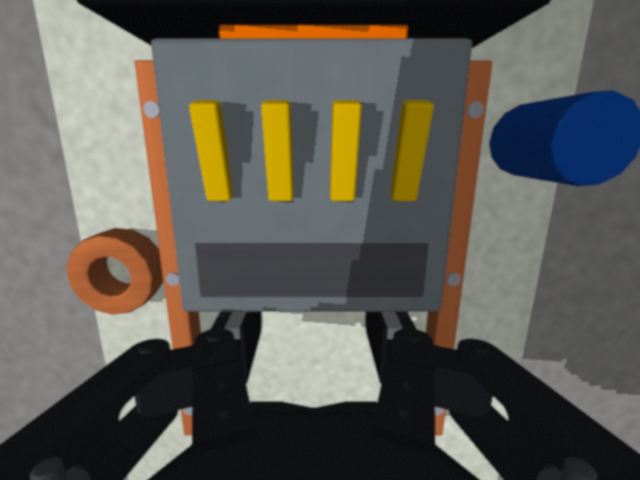

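Wrist view: the box is centred in the lane with about equal gaps to both rails. A thin orange strip of bar (rows 25–38) shows between box and housing. Geometry says about 10.5 mm of travel, while force (6.7 N less about 2.5 N of friction) suggests less. I add 1.5 mm for margin and check the visible protrusion.

```bash
python3 -m inch '[{"ax":0,"ay":0,"az":0,"x":0,"y":0,"z":0.8,"hand":-0.1},{"ax":0,"ay":0,"az":0,"x":0,"y":0,"z":0.7,"hand":-0.1},{"ax":0,"ay":0,"az":0,"x":0,"y":0,"z":0,"hand":-0.1},{"ax":0,"ay":0,"az":0,"x":0,"y":0,"z":0,"hand":-0.1}]'
python3 -m inch '[{"ax":0,"ay":0,"az":0,"x":0,"y":0,"z":0,"hand":-0.1},{"ax":0,"ay":0,"az":0,"x":0,"y":0,"z":0,"hand":-0.1},{"ax":0,"ay":0,"az":0,"x":0,"y":0,"z":0,"hand":-0.1},{"ax":0,"ay":0,"az":0,"x":0,"y":0,"z":0,"hand":-0.1},{"ax":0,"ay":0,"az":0,"x":0,"y":0,"z":0,"hand":-0.1}]'
python3 - <<'E'
from h import *
r=look()
F=[]
for i in range(10): cam("scene"); F.append(get_state()["contact_force"])
print("mean F",np.mean(F,0).round(2))
m=mask(r,(3,110,70),(17,255,255),(230,0,400,120)); rows=np.flatnonzero(m.sum(1)>255*80); w=todock(cast(r,[[313,rows[0]-.5],[313,rows[-1]+.5]],.042))*1000
print("bar rows",rows[[0,-1]],"far/near x at z42",w[:,0].round(1), "box top edge at z52 same row",(todock(cast(r,[[313,rows[-1]+.5]],.052))*1000).round(1))
goal(0,0,0,.009); levers('wrist')
E
```

```text
time: 19.08
eef_pos: [0.5292, 0.0506, 0.0094]
tcp_rot: [0.707, 0.034, -0.033, -0.706]
contact_force: [0.8, -7.9, -0.5]
opening: 0.551
time: 19.5
eef_pos: [0.5292, 0.0506, 0.0094]
tcp_rot: [0.707, 0.034, -0.033, -0.706]
contact_force: [0.0, -7.8, 0.3]
opening: 0.55
t 19.5 TCP dock [38.5 -0.6] z 9.4 heading -0.0015 open 0.55 F [ 0.02 -7.81  0.29]
shift tool [ -0.6   0.5 -38.5] ay -0.0015 tilt [ 0.     -1.     -0.0019]
wrist 4 span 57.5 yaw -0.001 ctr dock mm [96.9 -0.2]
copper [313.  34.] 1881 dock y lo/hi [-33.   31.6] x lo/hi [145.9 148.9]
copper [137. 246.] 10199 dock y lo/hi [ 58.4 104.5] x lo/hi [ 18.7 135.7]
copper [462. 207.] 5245 dock y lo/hi [-66.9 -57.7] x lo/hi [ 17.5 136.2]
copper [438. 425.] 182 dock y lo/hi [-66.7 -62.4] x lo/hi [-37.1 -20.5]
copper [188. 426.] 194 dock y lo/hi [61.4 66.1] x lo/hi [-36.9 -23.6]
mean F [ 0.27 -7.24 -0.41]
bar rows [29 38] far/near x at z42 [144.1 141.2] box top edge at z52 same row [[138.7  -0.8]]
t 20.05 TCP dock [38.5 -0.6] z 9.5 heading -0.0015 open 0.552 F [ 0.67 -6.82 -0.96]
shift tool [ -0.6   0.5 -38.5] ay -0.0015 tilt [ 1.0e-04 -1.0e+00 -1.9e-03]
wrist 4 span 57.5 yaw -0.001 ctr dock mm [96.9 -0.2]
```

Geometry and force agree that the bar is pressed about 9–12 mm, past the 7 mm needed and short of bottoming. The pose is steady, so I hand in.

```bash
python3 -c "
from plant import sign_off
print(sign_off())"
```

```text
the job is handed in; nothing more can be done
None
```

I pushed the box down the lane with the fingers and handed the job in at about 20 s, with the fingers still pressing it against the contact bar. No verdict came back, so success rests on my own measurements.

**Last checks**
- **Position:** the box was 0.2 mm off the centre line with a yaw of −0.001 rad. It was steady, and the lane showed about equal gaps to both rails.
- **Bar travel:** I put it at about 9–12 mm of the 14 mm. The wrist camera gave 10.6–11.9 mm, and the force when contact began gave about 9 mm. The total push was a steady 7.2 N.
- **Neighbours:** the toroid and capacitor were standing normally beside the lane in the last wrist picture. I made no numerical check that any of the other things stayed put.

**What went wrong or disagreed**
- **First push missed:** the fingers slid over the top of the box without touching it. The tips were about 20–25 mm higher than the tool data suggested. The box barely moved, so I backed off, lowered the fingers and pushed again.
- **Bar travel is uncertain:** camera and force disagree by 2–3 mm. Subtracting full sliding friction from the resting force gives a worst case of about 7.3 mm, only just over the 7 mm required.
- **Camera offsets:** the scene camera read 3–4 mm away from the wrist camera. I used the wrist camera, which agreed with the top camera before the push.

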